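# Seal a blister card through the guard window

## Robot

A 7-joint arm with a two-finger parallel gripper is mounted at the origin on the work surface. World frame = base frame: x ahead of the robot, y to its left, z up, the work surface at z = 0. Lengths are in m, angles in rad, forces in N, time in s.
With the tool pointing down it reaches from about 0.425 to 0.925 m from the base axis. Payload 6.8 kg.
Tool frame: the origin (TCP) lies between the finger pads; the fingertips stand 14 mm ahead of it and the grasp point (between the pads) lies 5 mm behind it; z points along the fingers, y is the line along which they close (so a half turn about z gives the same grasp; the last joint's range is limited). The gripper opens to 85 mm and grips with 20 to 120 N. Pads are 22 mm wide; open, the fingers measure 114 mm over their backs; the gripper's body (76 mm by 85 mm) begins 54 mm behind the grasp point. The pads swing forward as they close: fully open they stand 13 mm farther back than shut.
Start: joints at [1.217, 0.477, 0.022, 1.555, -0.011, 1.109, -0.083], TCP at [0.164, -0.655, 0.245] pointing down, gripper open.
Joint ranges: [-2.96, 2.96], [-0.34, 2.1], [-1.41, 1.46], [0.24, 2.44], [-1.37, 4.51], [0.17, 1.92], [-2.96, 2.96]. Speed limits (rad/s): [2.39, 2.39, 3.14, 3.14, 3.14, 3.14, 3.14].

## Interface

Orientations are given as a unit quaternion [x, y, z, w].
In Python, from bench import observe, eyes, finish_job gives the robot as it stands.
- The arm moves only by the tool send_rows, never from a script. Its arguments are lists of equal length, an entry for each row: "translation": the shift along the world's x, y, z in units of 30 mm (1.0 is 30 mm), a list of three; "twist": the turn about the world's z in units of 6 degrees (1.0 is 6 degrees); "hand": the finger opening in mm, from 0 to 85.4. In form: {"translation": [[dx, dy, dz], ...], "twist": [twist, ...], "hand": [hand, ...]}. A call has 1 to 12 rows; each row shifts and turns the commanded pose from where the row before left it; what a row does not reach is not made up. A row lasts 1/10 s, in which the tool goes at most 50 mm and 8.59 degrees, less where a joint would pass 70% of its speed; a pose out of reach is approached as far as the arm can. A call is refused whole if a number of a shift passes 1 or a number of a turn 1, either way. A call with a gripper value outside its range is refused whole. The fingers move at their own pace and stop on an object; "newtons" is the grip in N (left out, the last holds). Time passes only in rows, so rows that do not move let the fingers close. It gives the time, the measured TCP pose, the force, the opening and the grip force at its end, in the units of the state.
- observe(): the state, without advancing time (a new reading comes with each control period).
- eyes.grab_frame(name): name is "scene" or "top"; returns a dict with "frame" (400x640x3 uint8, red, green, blue), "fx", "fy", "cx", "cy" (pixels), "T" (4x4, takes a point from camera to world coordinates). Camera axes: x right, y up, looking along -z (the intrinsics and any distortion apply to the point x, -y, -z); pixel columns grow to the right and rows downward; lengths in m; the calibration is good to about 2 mm. A picture is of the moment at which its call begins. There is no depth.
- finish_job(): hands the job in; it is judged then, once.
The state is a dict: "time": time; "qpos": joint angles; "joint_velocities": joint speeds; "effort": joint torques, N m; "tool_pos": TCP position; "eef_rot": TCP orientation; "force": force on the tool from outside, world axes, zero at the start; "torque": the same for the moment, N m; "opening": finger opening in m; "grip_force": force on a finger pad.
Only numpy, scipy, OpenCV 4.12 (cv2) and the standard library are available. Lean on these libraries where they do the work, as an engineer would, in place of code of your own. Each camera call takes 0.05 s, during which the arm holds its last target. There are 200 camera calls.

## Task

Push the tray of the blister-card sealer fully home with the robot's fingers; only then reach through the window in the guard, press the lever pad all the way down, keep it down for about two seconds, and let it spring back up. Never touch the guard, not even the edge of its window, and leave the bottle, jar and carton undisturbed. Nothing is gripped or lifted.

Things in the scene. Friction and masses are not known exactly. Their poses are not given: they have to be found in the camera images.
- sealer: The sealer, a benchtop press fixed to the worktop: grey base plate 220 x 200 mm, 12 mm thick. Origin on the worktop under the machine; its x axis points from the tray side to the back of the machine (the tray is pushed along +x), y to the left, z up. Its pose varies; it does not move.
- guard: White sheet-metal hood over the sealer, 3 mm sheet, 200 mm wide, same frame as sealer: it covers x -74 to +120 mm, y -100 to +100 mm. The roof slopes, lowest at the tray side: its top is 120 mm above the worktop at x = -73 mm, 132 mm at the window's centre, 146 mm at the back. Sides and back are closed; the front sheet hangs from the roof down to 51 mm above the worktop, with the tray running out below it. It must not be touched.
- window (a point): Centre of the square window in the guard's roof, at the level of the roof's upper face, 132 mm above the worktop. The opening is 80 x 80 mm, its sides along the sealer's x and y axes, sloping 10 degrees with the roof (edge 7 mm lower at the tray side, 7 mm higher at the back). The shut fingers pass, a fully open gripper may not.
- tray (a joint): How far the tray is pulled out towards the robot, in m: 0 is fully home against its stop, 0.07 fully out. Slides with about 2 N of friction and stays where left. Starts 30 to 60 mm out.
- tray_lip (a point): Centre of the outer face (towards the robot) of the upright lip at the front end of the aluminium tray; push here along the sealer's +x. The lip is 90 mm wide, 8 mm thick and stands from 6 to 56 mm above the worktop; this point is 31 mm up. Home, it lies at x = -150 mm in the sealer's frame, 76 mm in front of the guard. The worktop in front of it is free. The tray carries a white blister card fixed to it.
- lever (a joint): Angle of the sealing lever, rad: 0 at rest (up), 0.19 fully down against its stop. The lever is hinged at the back, 102 mm beyond the pad, its hinge line along the sealer's y at 117 mm height. It springs back up when let go.
- lever_pad (a point): Centre of the upper face of the lever's black pad, 36 x 44 mm (x, y) and 8 mm thick, right below the window. At rest its top is 120 mm above the worktop (12 mm below the window's centre); fully down it is 19 mm lower. Pressing it takes about 3.5 N at first and 10 N when fully down.
- bottle: Bystander: amber bottle with white cap, 56 mm across, 115 mm tall, beside the sealer. Origin at the centre of its underside.
- jar: Bystander: white jar, 64 mm across, 75 mm tall, beside the sealer. Origin at the centre of its underside.
- carton: Bystander: upright white medicine carton 45 x 60 x 90 mm (x, y, z), beside the sealer. Origin at the centre of its underside.

How it is judged:
On the way, in this order (a step that is already met when the one before it is completed fails the run):
1. the tray is pushed fully home (within 3 mm of its stop) (value of joint tray below 0.003 m), for 0.1 s.
2. the lever is pressed all the way down (beyond 0.165 of 0.19 rad) and kept down for at least 1.5 s, with the tray home (value of joint lever above 0.165 rad and value of joint tray below 0.004 m), for 1.5 s.
At the end, for the whole second after the job is handed in: The tray is home (within 4 mm), the lever has been kept fully down for at least 1.5 s and is back up (below 0.03 rad), and the bottle, jar and carton stand within 15 mm of where they were (value of joint tray below 0.004 m and value of joint lever below 0.03 rad and distance of each of bottle, jar, carton from where it was at the start of the episode below 0.015 m and angle between each of bottle, jar, carton's own z axis and vertical below 0.3 rad); the robot touches nothing.
It fails at once if the guard is touched (contact force between guard and anything else above 0.5 N).
It fails at once if the lever is pressed while the tray is not home (value of joint lever above 0.06 rad and value of joint tray above 0.006 m).
It fails at once if the bottle is knocked, moved or lifted (distance of bottle from where it was at the start of the episode above 0.015 m or angle between bottle's own z axis and vertical above 0.3 rad).
It fails at once if the jar is knocked, moved or lifted (distance of jar from where it was at the start of the episode above 0.015 m or angle between jar's own z axis and vertical above 0.3 rad).
It fails at once if the carton is knocked, moved or lifted (distance of carton from where it was at the start of the episode above 0.015 m or angle between carton's own z axis and vertical above 0.3 rad).
It also fails if it takes over 53 s, if anything falls off the work surface, if the arm or the gripper's body presses on something with over 40 N, if the wrist force passes 120 N, or if a joint passes its speed limit or range.

## Working session

There is one attempt and no reset: what is moved stays moved. The work goes in short steps, Python scripts to look and compute and a tool call to move; the robot and the scene stay as the last step left them, time stands still between calls to the robot, and variables do not carry over. Pictures are saved under pics/ and viewed, at most 10 in all, crops included, and the job is handed in when it is done.

Besides the shell and the picture viewer there is one more tool, called after "Call:" as name([rows], argument=value, ...), one row to a line, values as JSON. send_rows: Moves the arm, as the interface text tells. Its arguments: {"type":"object","properties":{"translation":{"type":"array","items":{"type":"array","items":{"type":"number"}}},"twist":{"type":"array","items":{"type":"number"}},"hand":{"type":"array","items":{"type":"number"}},"newtons":{"type":"number"}},"required":["translation","twist","hand"]}

```bash
mkdir -p pics
python3 - <<'E'
from bench import observe, eyes
import cv2,pickle
s=observe();print(s['time'],s['tool_pos'],s['eef_rot'],s['force'])
d={}
for n in('scene','top'):
    f=eyes.grab_frame(n);d[n]=f;cv2.imwrite(f'pics/{n}0.png',f['frame'][:,:,::-1]);print(n,f['fx'],f['fy'],f['cx'],f['cy'],f['T'],[k for k in f])
pickle.dump(d,open('f0.pkl','wb'))
E
```

```text
0.0 [ 0.16411979 -0.65417568  0.24431838] [ 9.92455186e-01  1.22604600e-01 -1.76628200e-04 -8.85370962e-04] [-0.3021173  -0.61442241  1.14176194]
scene 436.20209751216754 436.20209751216754 319.3633352156345 204.62449553691204 [[-0.58040469  0.63302722 -0.51225671  0.21035147]
 [-0.8142932  -0.44533374  0.37229618  0.33486775]
 [ 0.00754842  0.63320961  0.77394355  0.71820547]
 [ 0.          0.          0.          1.        ]] ['frame', 'fx', 'fy', 'cx', 'cy', 'T']
top 418.78641985992857 418.78641985992857 316.8665849294453 196.19098967397758 [[ 5.95080151e-03  9.79116249e-01 -2.03214071e-01  4.67873031e-01]
 [-9.99981917e-01  6.00294937e-03 -3.59761658e-04  3.72241708e-02]
 [ 8.67635296e-04  2.03212537e-01  9.79134266e-01  8.65674782e-01]
 [ 0.00000000e+00  0.00000000e+00  0.00000000e+00  1.00000000e+00]] ['frame', 'fx', 'fy', 'cx', 'cy', 'T']
```

View pics/top0.png

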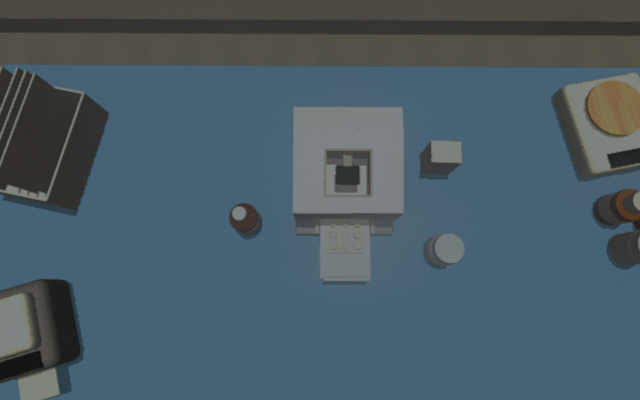

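View pics/scene0.png

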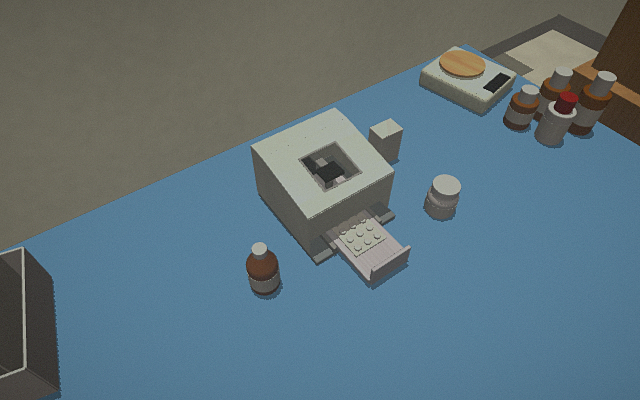

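Top view: the guard roof spans about (293,107)–(405,214), the window (325,150)–(372,196) and the tray lip is at row ~280, columns 320–370. Bottle is at (244,217), jar at (446,250), carton at (445,155). The sealer is nearly aligned with world x. The scene view agrees. I'll enlarge both for accurate corners.

Run:
```python
import cv2,numpy as np
a=cv2.imread('pics/top0.png')[95:290,285:415];b=cv2.imread('pics/scene0.png')[100:290,245:415]
g=lambda i,k:cv2.resize(np.clip(i*1.6,0,255).astype('uint8'),None,fx=k,fy=k,interpolation=cv2.INTER_CUBIC)
cv2.imwrite('pics/a.png',g(a,3));cv2.imwrite('pics/b.png',g(b,3))
```

```text
(no output)
```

View pics/a.png

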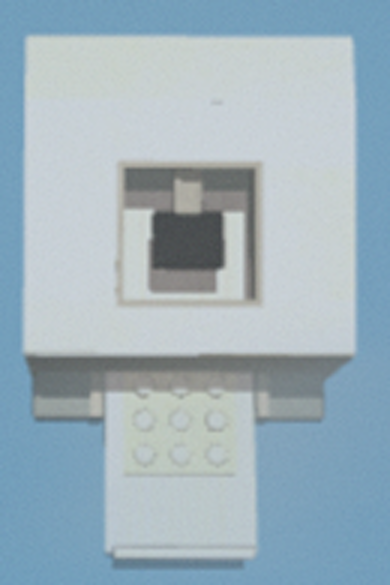

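View pics/b.png

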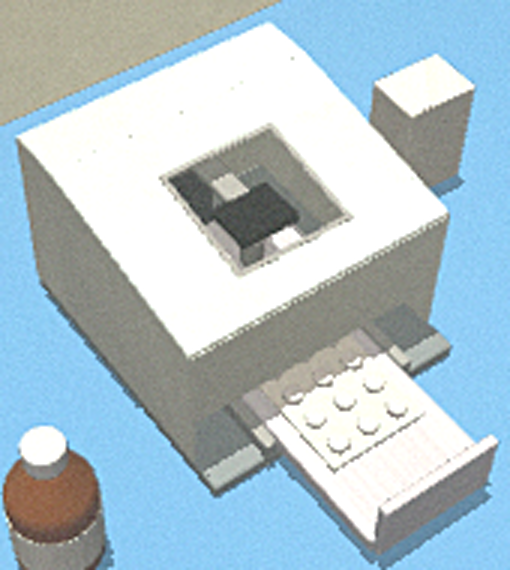

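```bash
cat > geo.py <<'E'
import pickle,numpy as np
from scipy.optimize import least_squares
D=pickle.load(open('f0.pkl','rb'))
def proj(n,P):
    f=D[n];R=f['T'][:3,:3];c=(np.atleast_2d(P)-f['T'][:3,3])@R
    return np.c_[f['fx']*c[:,0]/-c[:,2]+f['cx'],-f['fy']*c[:,1]/-c[:,2]+f['cy']]
def atz(n,uv,z):
    f=D[n];r=f['T'][:3,:3]@np.array([(uv[0]-f['cx'])/f['fx'],-(uv[1]-f['cy'])/f['fy'],-1]);o=f['T'][:3,3]
    return o+r*(z-o[2])/r[2]
E
python3 - <<'E'
from geo import *
t=lambda *p:np.array(p)/3+(285,95)
s=lambda *p:np.array(p)/3+(245,100)
g=np.array([[.12,.1,.146],[.12,-.1,.146],[-.074,.1,.12],[-.074,-.1,.12]])
w=np.array([[.04,.04,.139],[.04,-.04,.139],[-.04,-.04,.125],[-.04,.04,.125]])
def model(q):
    x,y,a,xw,d=q
    L=np.array([[-.15-d,.045,.056],[-.15-d,-.045,.056]])
    W=w+[xw,0,0]
    R=np.array([[np.cos(a),-np.sin(a),0],[np.sin(a),np.cos(a),0],[0,0,1]])
    f=lambda P:P@R.T+[x,y,0]
    return f(g),f(W),f(L)
tg=t((25,37),(354,37),(25,354),(355,354));tw=t((119,162),(262,161),(262,305),(118,304))
tl=t((110,560),(256,560))
sg=s((19,135),(268,23),(190,357),(447,214));g2=0
# scene: back-left,back-right,front-left,front-right
sw=s((163,178),(272,125),(352,217),(240,273));sl=s((378,512),(497,440))
def res(q,parts=0):
    G,W,L=model(q)
    r=[proj('top',G)-tg,proj('top',W)-tw,(proj('top',L)-tl)*.5,proj('scene',G)-sg,proj('scene',W)-sw,proj('scene',L)-sl]
    return r if parts else np.concatenate(r).ravel()
o=least_squares(res,[.65,-.03,0,0,.045],loss='soft_l1')
print(o.x.round(4))
for r in res(o.x,1):print(r.round(1).tolist())
G,W,L=model(o.x);print('win',W.mean(0),'lip',L.mean(0))
for n,uv,z in(('bottle',(239,213),.115),('jar',(449,249),.075),('carton',(446,153),.09)):print(n,atz('top',uv,z))
E
```

```text
[ 0.6649 -0.0186 -0.0025 -0.0017  0.0418]
[[0.3, -0.8], [-0.4, 0.1], [-1.0, 0.1], [-0.1, 1.1]]
[[1.4, 1.5], [-2.1, 2.2], [-2.3, -1.0], [1.4, -1.0]]
[[0.1, -0.7], [-0.4, -0.5]]
[[-0.8, -0.4], [0.4, -0.9], [-0.2, 0.1], [1.3, -0.4]]
[[1.3, -0.0], [-0.8, 0.9], [-2.3, -0.2], [0.5, -0.4]]
[[1.7, 0.2], [0.1, -0.5]]
win [ 0.66322384 -0.01857771  0.132     ] lip [ 0.47314498 -0.01810535  0.056     ]
bottle [0.59164225 0.17866147 0.115     ]
jar [ 0.53212364 -0.21143975  0.075     ]
carton [ 0.71568255 -0.21166893  0.09      ]
```

Fit residual is about 1–2 px. Window centre ≈ (0.663, −0.0185), yaw ≈ 0. Lip is ≈ 0.473 now and ≈ 0.515 when home. Now closing the fingers and moving in front of the lip.

Call:
send_rows([
  [1,1,0],
  [1,1,0],
  [1,1,0],
  [1,1,0],
  [1,1,0],
  [1,1,0],
  [1,1,0],
  [1,1,0],
  [1,1,0],
  [0,1,0],
  [0,1,0],
  [0,1,0],
], twist=[-0.2,-0.2,-0.2,-0.2,-0.2,-0.2,-0.2,-0.2,-0.2,-0.2,-0.2,-0.15], hand=[0,0,0,0,0,0,0,0,0,0,0,0], newtons=30)

```text
time: 1.3
tool_pos: [0.4341, -0.2932, 0.2448]
eef_rot: [1.0, -0.0, -0.0, -0.0]
force: [0.5, -0.2, 0.8]
opening: -0.0002
grip_force: 0.0
```

Call:
send_rows([
  [0,1,0],
  [0,1,0],
  [0,1,0],
  [0,1,0],
  [0,1,0],
  [0,1,0],
  [0,1,0],
  [0,1,0],
  [0,1,0],
  [0,0,0],
  [0,0,0],
  [0,0,0],
], twist=[0,0,0,0,0,0,0,0,0,0,0,0], hand=[0,0,0,0,0,0,0,0,0,0,0,0])

```text
time: 2.5
tool_pos: [0.4341, -0.0258, 0.2451]
eef_rot: [1.0, -0.001, -0.0, 0.0]
force: [-0.2, 0.2, 0.4]
opening: -0.0003
grip_force: 0.0
```

Call:
send_rows([
  [0,0.26,-1],
  [0,0,-1],
  [0,0,-1],
  [0,0,-1],
  [0,0,-1],
  [0,0,-1],
  [0,0,-0.8],
  [0,0,0],
  [0,0,0],
], twist=[0,0,0,0,0,0,0,0,0], hand=[0,0,0,0,0,0,0,0,0])

```text
time: 3.4
tool_pos: [0.4342, -0.0177, 0.0414]
eef_rot: [1.0, -0.001, -0.0, 0.0]
force: [0.4, 0.9, 0.2]
opening: -0.0002
grip_force: 0.0
```

Run:
```python
from bench import eyes
import cv2
f=eyes.grab_frame('scene')['frame'][150:300,260:460,::-1]
cv2.imwrite('pics/c.png',cv2.resize(f,None,fx=3,fy=3))
```

```text
(no output)
```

View pics/c.png

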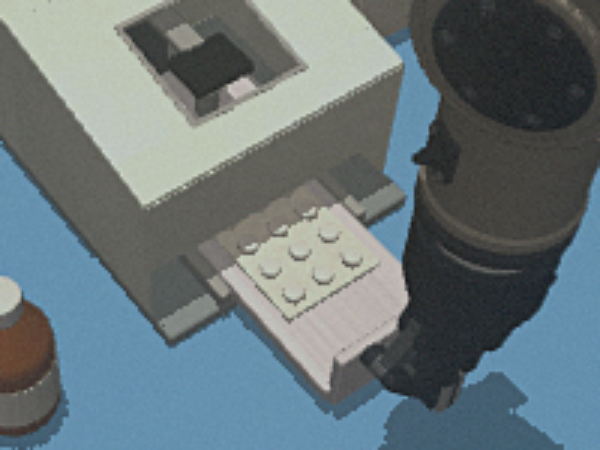

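Fingers stand in front of the lip at (400,370), and the gripper body is clear of the guard. Now pushing.

Call:
send_rows([
  [0.2,0,0],
  [0.2,0,0],
  [0.2,0,0],
  [0.2,0,0],
  [0.2,0,0],
  [0.2,0,0],
  [0.2,0,0],
  [0.2,0,0],
  [0.2,0,0],
  [0,0,0],
], twist=[0,0,0,0,0,0,0,0,0,0], hand=[0,0,0,0,0,0,0,0,0,0])

```text
time: 4.45
tool_pos: [0.4896, -0.0168, 0.0413]
eef_rot: [1.0, -0.0, 0.001, -0.0]
force: [-0.8, 0.1, -0.8]
opening: 0.0002
grip_force: 0.0
```

Call:
send_rows([
  [0.1,0,0],
  [0.1,0,0],
  [0.1,0,0],
  [0.1,0,0],
  [0,0,0],
], twist=[0,0,0,0,0], hand=[0,0,0,0,0])

```text
time: 4.95
tool_pos: [0.5009, -0.0169, 0.0413]
eef_rot: [1.0, -0.0, 0.0, -0.0]
force: [-0.0, 0.2, -0.6]
opening: 0.0
grip_force: 0.2
```

Call:
send_rows([
  [0.1,0,0],
  [0.1,0,0],
  [0,0,0],
], twist=[0,0,0], hand=[0,0,0])

```text
time: 5.25
tool_pos: [0.5048, -0.017, 0.041]
eef_rot: [1.0, -0.0, -0.002, 0.0]
force: [-6.4, 0.7, 3.0]
opening: 0.0001
grip_force: 2.9
```

Run:
```python
from bench import eyes,observe
import cv2
s=observe();print(s['tool_pos'],s['force'])
f=eyes.grab_frame('scene')['frame'][150:300,260:460,::-1]
cv2.imwrite('pics/d.png',cv2.resize(f,None,fx=3,fy=3))
```

```text
[ 0.50483231 -0.01698841  0.04100651] [-6.44478625  0.67736769  3.02793266]
```

View pics/d.png

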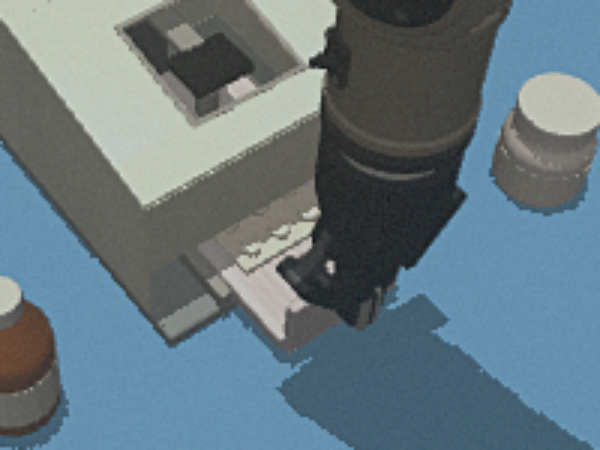

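The tray has moved in and force is rising at the expected home position (lip near (290,330)). I'll confirm the stop with a little more push.

Call:
send_rows([
  [0.1,0,0],
  [0.1,0,0],
  [0,0,0],
  [0,0,0],
], twist=[0,0,0,0], hand=[0,0,0,0])

```text
time: 5.7
tool_pos: [0.5049, -0.0172, 0.0399]
eef_rot: [1.0, 0.0, -0.007, 0.001]
force: [-19.8, 1.2, 13.3]
opening: -0.0003
grip_force: 9.9
```

Firm stop: 20 N with no further motion, so the tray is home. Backing off, rising, and clearing the view to verify.

Call:
send_rows([
  [-0.3,0,0],
  [-0.5,0,0],
  [-0.7,0,0],
  [0,0,0.5],
  [0,0,1],
  [0,0,1],
  [0,0,1],
  [0,0,1],
  [0,0,1],
  [0,0,1],
  [0,0,0],
  [0,0,0],
], twist=[0,0,0,0,0,0,0,0,0,0,0,0], hand=[0,0,0,0,0,0,0,0,0,0,0,0])

```text
time: 6.9
tool_pos: [0.4682, -0.0171, 0.2371]
eef_rot: [1.0, -0.0, 0.002, 0.0]
force: [-1.0, -0.6, -0.2]
opening: -0.0001
grip_force: 0.0
```

Run:
```python
from bench import eyes,observe
import cv2,numpy as np
s=observe();print(s['tool_pos'],s['force'])
f=eyes.grab_frame('scene')['frame'][100:290,245:445,::-1]
cv2.imwrite('pics/e.png',cv2.resize(np.clip(f*1.6,0,255).astype('uint8'),None,fx=3,fy=3,interpolation=cv2.INTER_CUBIC))
```

```text
[ 0.46817255 -0.0170536   0.23705247] [-1.04651842 -0.63034632 -0.15521668]
```

View pics/e.png

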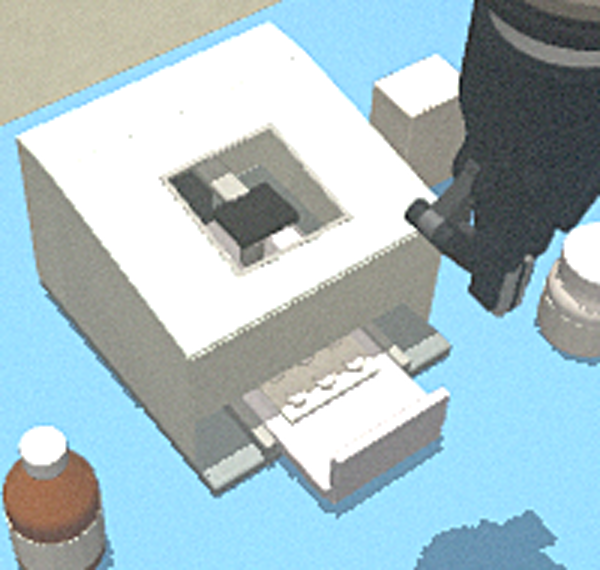

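Lip now sits at (331–449, 390–463): tray in, lever untouched, bystanders unmoved. The finger linkage sticks out sideways at (410,210), so I'll check its height and width against the window, and the lip position.

Run:
```python
from geo import *
f=D['scene'];o=f['T'][:3,3]
for c in((408,205),(412,222),(420,200),(480,300),(497,316),(522,300)):
    u=np.array(c)/3+(245,100)
    r=f['T'][:3,:3]@np.array([(u[0]-f['cx'])/f['fx'],-(u[1]-f['cy'])/f['fy'],-1])
    print(c,(o+r*(.468-o[0])/r[0]-[.468,-.017,.223]).round(4))
for c in((331,463),(449,390)):print(atz('scene',np.array(c)/3+(245,100),.056))
```

```text
(408, 205) [0.     0.0721 0.111 ]
(412, 222) [0.     0.068  0.0984]
(420, 200) [0.     0.0655 0.11  ]
(480, 300) [0.     0.0103 0.0081]
(497, 316) [ 0.     -0.0064 -0.0161]
(522, 300) [ 0.     -0.0236 -0.0152]
[0.51757866 0.03043047 0.056     ]
[ 0.51731736 -0.0635012   0.056     ]
```

Linkage stays about 95 mm above the tips, well clear of the roof, and the lip is at the home position. Moving over the window.

Call:
send_rows([
  [1,-0.05,0],
  [1,0,0],
  [1,0,0],
  [1,0,0],
  [1,0,0],
  [1,0,0],
  [0.5,0,0],
  [0,0,0],
  [0,0,0],
  [0,0,0],
], twist=[0,0,0,0,0,0,0,0,0,0], hand=[0,0,0,0,0,0,0,0,0,0])

```text
time: 7.95
tool_pos: [0.6612, -0.0184, 0.2355]
eef_rot: [1.0, -0.0, -0.001, 0.0]
force: [-0.6, 0.2, 0.7]
opening: -0.0001
grip_force: 0.0
```

Call:
send_rows([
  [0,0,-0.7],
  [0,0,-0.7],
  [0,0,-0.5],
  [0,0,-0.3],
  [0,0,0],
  [0,0,0],
], twist=[0,0,0,0,0,0], hand=[0,0,0,0,0,0])

```text
time: 8.55
tool_pos: [0.6626, -0.0183, 0.1709]
eef_rot: [1.0, -0.0, 0.0, -0.0]
force: [0.6, -0.0, 0.0]
opening: 0.0002
grip_force: 0.0
```

Run:
```python
from bench import eyes,observe
import cv2,numpy as np
s=observe();print(s['tool_pos'],s['force'])
f=eyes.grab_frame('scene')['frame'][90:250,245:445,::-1]
cv2.imwrite('pics/g.png',cv2.resize(np.clip(f*1.6,0,255).astype('uint8'),None,fx=3,fy=3,interpolation=cv2.INTER_CUBIC))
```

```text
[ 0.66257556 -0.01834409  0.1709387 ] [ 0.59956167 -0.0325681   0.0097848 ]
```

View pics/g.png

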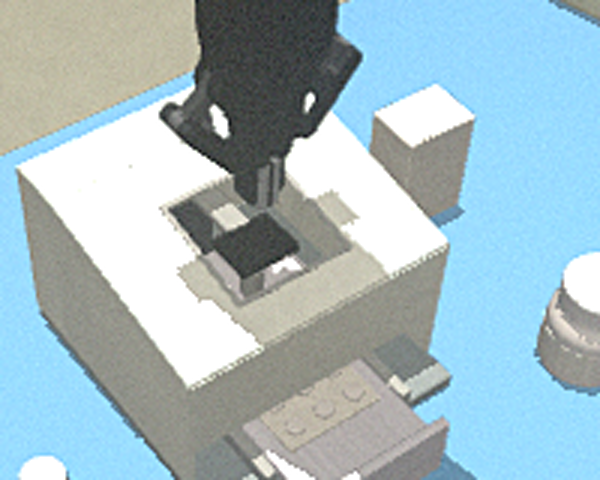

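Fingertips at crop (265,205) are hanging above the window. The pad spans roughly (215,235)–(300,215). Checking the numeric projection of the landing point.

Run:
```python
from geo import *
P=[.6626,-.0183]
q=lambda p:((proj('scene',p)-(245,90))*3).round(0).tolist()
print('tip',q([*P,.157]),'land',q([*P,.12]))
print('pad corners',q(np.array([[P[0]+a*.018,P[1]+b*.022,.12] for a,b in((1,1),(1,-1),(-1,-1),(-1,1))])))
f=D['top'];g=cv=None
import cv2
a=f['frame'][150:197,325:373].mean(2)
m=(a<45).astype('uint8');n,l,st,c=cv2.connectedComponentsWithStats(m);i=1+st[1:,4].argmax();print(st[i],c[i]);print('pad',atz('top',c[i]+(325,150),.12))
```

```text
tip [[257.0, 199.0]] land [[256.0, 241.0]]
pad corners [[211.0, 239.0], [267.0, 211.0], [301.0, 244.0], [244.0, 273.0]]
[32 33  1  1  1] [32. 33.]
pad [ 0.64774622 -0.03582309  0.12      ]
```

Predicted pad outline matches the image to within a couple of mm. Descending and pressing.

Call:
send_rows([
  [0,0,-0.4],
  [0,0,-0.4],
  [0,0,-0.3],
  [0,0,-0.2],
  [0,0,-0.2],
  [0,0,-0.2],
  [0,0,-0.1],
  [0,0,0],
  [0,0,0],
], twist=[0,0,0,0,0,0,0,0,0], hand=[0,0,0,0,0,0,0,0,0])

```text
time: 9.5
tool_pos: [0.6625, -0.0185, 0.1172]
eef_rot: [1.0, -0.0, 0.0, 0.0]
force: [-3.1, -0.2, 8.8]
opening: 0.0002
grip_force: 4.6
```

Call:
send_rows([
  [0,0,-0.1],
  [0,0,-0.1],
  [0,0,-0.05],
  [0,0,0],
  [0,0,0],
], twist=[0,0,0,0,0], hand=[0,0,0,0,0])

```text
time: 10.0
tool_pos: [0.6631, -0.0184, 0.1142]
eef_rot: [1.0, -0.0, 0.001, 0.001]
force: [-15.0, -0.7, 36.6]
opening: 0.0001
grip_force: 19.2
```

Hard on the stop (36 N). Easing slightly (0.1 unit = 3 mm) and holding.

Call:
send_rows([
  [0,0,0.08],
  [0,0,0],
  [0,0,0],
  [0,0,0],
  [0,0,0],
  [0,0,0],
  [0,0,0],
  [0,0,0],
  [0,0,0],
  [0,0,0],
  [0,0,0],
  [0,0,0],
], twist=[0,0,0,0,0,0,0,0,0,0,0,0], hand=[0,0,0,0,0,0,0,0,0,0,0,0])

```text
time: 11.2
tool_pos: [0.6629, -0.0185, 0.1147]
eef_rot: [1.0, -0.0, 0.001, 0.0]
force: [-8.9, -0.7, 24.5]
opening: -0.0
grip_force: 12.9
```

Call:
send_rows([
  [0,0,0],
  [0,0,0],
  [0,0,0],
  [0,0,0],
  [0,0,0],
  [0,0,0],
  [0,0,0],
  [0,0,0],
  [0,0,0],
  [0,0,0],
], twist=[0,0,0,0,0,0,0,0,0,0], hand=[0,0,0,0,0,0,0,0,0,0])

```text
time: 12.2
tool_pos: [0.6629, -0.0185, 0.1147]
eef_rot: [1.0, -0.0, 0.001, 0.0]
force: [-9.6, -1.0, 24.0]
opening: 0.0001
grip_force: 12.9
```

Held on the stop for 2.2 s. Rising slowly so the lever springs back, then clearing.

Call:
send_rows([
  [0,0,0.2],
  [0,0,0.2],
  [0,0,0.3],
  [0,0,0.4],
  [0,0,0.7],
  [0,0,1],
  [0,0,1],
  [0,0,1],
  [0,0,0],
  [0,0,0],
  [0,0,0],
], twist=[0,0,0,0,0,0,0,0,0,0,0], hand=[0,0,0,0,0,0,0,0,0,0,0])

```text
time: 13.3
tool_pos: [0.6617, -0.0185, 0.2541]
eef_rot: [1.0, -0.0, -0.001, 0.0]
force: [0.5, 0.4, -1.2]
opening: 0.0
grip_force: 0.0
```

Run:
```python
from bench import eyes,observe
import cv2,numpy as np
s=observe();print(s['tool_pos'],s['force'])
f=eyes.grab_frame('scene')['frame'][100:290,245:445,::-1]
cv2.imwrite('pics/h.png',cv2.resize(np.clip(f*1.6,0,255).astype('uint8'),None,fx=3,fy=3,interpolation=cv2.INTER_CUBIC))
```

```text
[ 0.66169571 -0.01853531  0.25407754] [ 0.48606665  0.44138418 -1.2175691 ]
```

View pics/h.png

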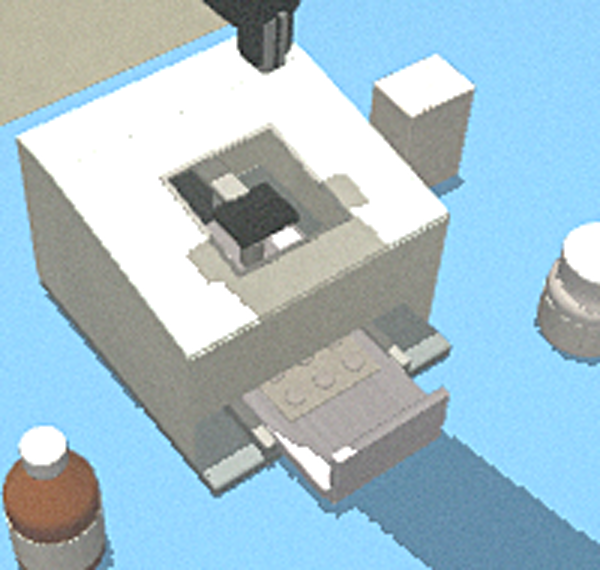

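Lever pad is back up at (257,210), the lip unchanged at (331–447, 390–463), and the bottle, jar and carton undisturbed. Handing in.

```bash
python3 -c "
from bench import finish_job
print(finish_job())"
```

```text
the job is handed in; nothing more can be done
None
```

The job is handed in (no verdict came back): the tray is pushed home against its stop, the lever was held fully down for about 2.2 s and has sprung back up, and I saw no sign of touching the guard, bottle, jar or carton.

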